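# Let the drawbench winch off against its back stop

## Task

Let the small ratchet winch on the jeweller's bench right off: lift the brass pawl clear of the toothed wheel and lay it right back so that it stays up by itself, then turn the crank backward (counter-clockwise from above) until the red dog on the wheel comes up against the rubber buffer of the back stop. Feel for the buffer, press on it only gently, then let go and leave the dog resting on it with the pawl still laid back. Never force the wheel against the pawl, and leave the other things on the bench alone.

Things in the scene. Friction and masses are not known exactly. Their poses are not given: they have to be found in the camera images.
- winch: The winch, screwed to the bench: a green plate 210 x 270 x 12 mm with an upright wheel axis. Origin on the wheel axis at table height, z up. All places called 'winch x, y, z' below are in this frame (z = height above the table). Knob, pawl and stop stand on it.
- axis (a point): Point on the (vertical) wheel axis, 85 mm above the table, level with the middle of the crank knob.
- knob (a point): Centre of the crank knob: a dark wooden upright knob 26 mm in diameter and 45 mm tall (62 to 107 mm above the table), 72 mm from the wheel axis, at the end of a flat crank arm whose top is 60 mm above the table. It spins freely on its own pin, so a hand can keep its heading while it goes round.
- wheel (a joint): Turn of the wheel with its crank (rad): the direction of the knob seen from the axis, 0 = winch x, growing counter-clockwise from above = backward (letting off). Starts between -0.35 and 0.6. Bearing drag takes about 3.5 N at the knob; the wheel stays where it is left. The wheel is 124 mm in diameter, its upper face 36 mm above the table.
- teeth: The 16 steel saw teeth on the upper face of the wheel, 46 to 62 mm from the axis, tops 45 mm above the table; they turn with it. Origin on the wheel axis at table height; it turns with the wheel (its x axis points to the knob).
- pawl (a joint): Swing of the brass pawl about its level hinge (rad): about 0 to 0.2 with its nose down among the teeth (it blocks the wheel from turning counter-clockwise), growing as it is lifted up and outward from the wheel. It is loose: below about 1.55 it drops back into the teeth, beyond about 1.65 it falls outward and stays laid back on its rest at 2.3.
- nose: The brass nose of the pawl, 7 x 10 x 31 mm, that drops between the teeth. Origin on the pawl's hinge line at winch (0, -100, 70) mm; it turns with the pawl.
- lift_bar (a point): Middle of the free part of the pawl's steel lift bar: a round level bar 10 mm in diameter, parallel to winch x, sticking out of the pawl to the winch -x side (40 mm of it free, this point 33 mm from the pawl's middle). With the pawl down it lies 79 to 85 mm above the table, 31 mm from the hinge line. Nothing within 25 mm under it.
- pawl_hinge (a point): Point on the pawl's hinge line (parallel to winch x) level with the lift bar's point: at winch (-33, -100, 70) mm. The lift bar goes round this point in the upright plane of winch y and z, from the wheel side (winch +y) over the top to the outside (winch -y).
- dog: The red dog, a block 8 mm thick that sticks out of the wheel's rim to 88 mm from the axis, 23 to 37 mm above the table, 70 degrees counter-clockwise of the knob and turning with the wheel. Origin on the wheel axis at table height (turns with the wheel).
- stop: Back stop: grey 26 x 26 x 36 mm block with an adjusting bolt, black rubber buffer (14 mm diameter) on its end facing the dog. Origin 76 mm from the axis, winch direction 190 degrees, 30 mm up. The bolt's setting differs by up to 16 mm and is not measured: the dog meets the buffer at wheel 1.90 to 2.18 rad. The buffer yields 1 mm per 6 N, 4.5 mm at most; over 25 N is too hard.
- block: Bystander: black rubber bench block, a disc 72 mm in diameter and 24 mm high, origin under its centre.
- tin: Bystander: amber glass jar with a steel lid, 48 mm in diameter, 55 mm high, origin under its centre.
- driver: Bystander: small screwdriver with a red handle, 130 mm long, lying on the bench.

How it is judged:
On the way, in this order (a step that is already met when the one before it is completed fails the run):
1. the pawl is lifted clear of the teeth and swung back past its balance (value of joint pawl above 1.7 rad), for 0.2 s.
2. with the pawl laid back, the wheel is turned backward until the dog presses on the buffer (contact force between dog and stop above 0.3 N and value of joint pawl above 1.7 rad), for 0.2 s.
At the end, for the whole second after the job is handed in: The pawl lies back by itself (joint beyond 1.9), the dog rests on the buffer of the stop with more than 0.3 N, the wheel has been turned back beyond 1.8 and stands still (under 0.05 rad/s) (contact force between dog and stop above 0.3 N and value of joint pawl above 1.9 rad and value of joint wheel above 1.8 rad and velocity of joint wheel between -0.05 and 0.05 rad/s); the robot touches nothing.
It fails at once if the pawl and the teeth are forced against each other with more than 20 N (contact force between nose and teeth above 20 N).
It fails at once if the buffer is pressed with more than 25 N (contact force between dog and stop above 25 N).
It fails at once if the rubber block is moved more than 20 mm (distance of block from where it was at the start of the episode above 0.02 m).
It fails at once if the jar is moved more than 20 mm (distance of tin from where it was at the start of the episode above 0.02 m).
It fails at once if the screwdriver is moved more than 20 mm (distance of driver from where it was at the start of the episode above 0.02 m).
It also fails if it takes over 62 s, if anything falls off the work surface, if the arm or the gripper's body presses on something with over 40 N, if the wrist force passes 120 N, or if a joint passes its speed limit or range.

## Robot

A 7-joint arm with a two-finger parallel gripper is mounted at the origin on the work surface. World frame = base frame: x ahead of the robot, y to its left, z up, the work surface at z = 0. Lengths are in m, angles in rad, forces in N, time in s.
With the tool pointing down it reaches from about 0.4 to 0.85 m from the base axis. Payload 10.4 kg.
Tool frame: the origin (TCP) lies between the finger pads; the fingertips stand manip.finger_overhang ahead of it and the grasp point (between the pads) lies 11 mm behind it (manip.finger_overhang is the distance from the TCP to the fingertips, in m); x points along the fingers, z is the direction in which the jaws open and shut, and the axes are right-handed (so a half turn about x gives the same grasp; the last joint's range is limited). The gripper opens to 85 mm and grips with 20 to 120 N. Pads are 22 mm wide; open, the fingers measure 114 mm over their backs; the gripper's body (76 mm by 85 mm) begins 54 mm behind the grasp point. The pads swing forward as they close: fully open they stand 13 mm farther back than shut.
Start: joints at [1.201, 0.332, -0.065, 1.46, 0.022, 1.35, -0.088], TCP at [0.212, -0.588, 0.239] pointing down, gripper open.
Joint ranges: [-2.6, 2.6], [-0.5, 2.12], [-1.47, 1.34], [0.16, 2.42], [-1.27, 4.41], [0.06, 2.06], [-2.6, 2.6]. Speed limits (rad/s): [2.22, 2.22, 2.79, 2.79, 3.14, 3.14, 3.14].

## Interface

Orientations are given as a unit quaternion [x, y, z, w].
In Python, from workcell import get_obs, camera, workorder, manip gives the robot as it stands. The module is installed in compiled form; this text tells all that it offers.
- The arm moves only by the tool play_rows, never from a script. Its argument "increments" is text: rows parted by semicolons, each of 4 numbers parted by spaces: the shift along the tool's x, y, z in m, then the turn about the tool's x in rad. A call has 1 to 20 rows; each row shifts and turns the pose as measured when the row begins, along the tool's axes as they then stand; what a row does not reach is not made up. A row lasts 1/10 s, in which the tool goes at most 50 mm and 8.59 degrees, less where a joint would pass 70% of its speed; a pose out of reach is approached as far as the arm can. A call is refused whole if a number of a shift passes 0.05 or a number of a turn 0.15, either way. A call with a gripper value outside its range is refused whole. "hand" is the gripper command: -1 is fully open, 1 is shut, values between are in proportion, set as the call begins (left out, the last holds). The fingers move at their own pace and stop on an object; "squeeze" is the grip in N (left out, the last holds). Time passes only in rows, so rows that do not move let the fingers close. It gives the time, the measured TCP pose, the force and the opening at its end, in the units of the state.
- get_obs(): the state, without advancing time (a new reading comes with each control period).
- camera(name): name is "side" or "top" or "wrist"; returns a dict with "img" (384x512x3 uint8, blue, green, red), "fov_y" (degrees; the focal length in pixels is half the picture's height over the tangent of half this angle, whatever the lens; pixels are square), "cx", "cy" (the principal point, pixels), "R" (3x3) and "t" (3): a world point X has camera coordinates R X + t; the wrist camera has in their place "tool_from_camera" (4x4, takes a point from camera to tool coordinates, whose origin is the TCP and whose axes are the tool frame's). Camera axes: x right, y down, z forward; pixel columns grow to the right and rows downward; lengths in m; the calibration is good to about 2 mm. A picture is of the moment at which its call begins: read the wrist's pose just before it. There is no depth.
- workorder.hand_in(): hands the job in, once; it reports no verdict.
The state is a dict: "clock": time; "joint_pos": joint angles; "joint_velocities": joint speeds; "tau": joint torques, N m; "position": TCP position; "ee_rot": TCP orientation; "ft_force": force on the tool from outside, world axes, zero at the start; "torque": the same for the moment, N m; "grip_width": opening from 0.0 (shut) to 1.0 (fully open).
Only numpy, scipy, OpenCV 4.12 (cv2) and the standard library are available. Lean on these libraries where they do the work, as an engineer would, in place of code of your own. Each camera call takes 0.05 s, during which the arm holds its last target.

## Working session

There is one attempt and no reset: what is moved stays moved. The work goes in short steps, Python scripts to look and compute and a tool call to move; the robot and the scene stay as the last step left them, time stands still between calls to the robot, and variables do not carry over. Pictures are saved under pics/ and viewed, and the job is handed in when it is done.

Besides the shell and the picture viewer there is one more tool, called by a JSON object that holds its "op" and its "data". play_rows: Moves the arm, as the interface text tells. Its arguments: {"type":"object","properties":{"increments":{"type":"string"},"hand":{"type":"number"},"squeeze":{"type":"number"}},"required":["increments"]}

```bash
mkdir -p pics; cat > h.py <<'E'
import numpy as np, cv2
from workcell import get_obs, camera, workorder, manip
from scipy.spatial.transform import Rotation as Ro
def cam(n,f=None):
    o=get_obs(); c=camera(n)
    if f: cv2.imwrite('pics/'+f,c['img'])
    fl=192/np.tan(np.radians(c['fov_y'])/2)
    if n=='wrist':
        T=np.array(c['tool_from_camera']); W=np.eye(4); W[:3,:3]=Ro.from_quat(o['ee_rot']).as_matrix(); W[:3,3]=o['position']
        M=np.linalg.inv(W@T); R,t=M[:3,:3],M[:3,3]
    else: R,t=np.array(c['R']),np.array(c['t'])
    return dict(f=fl,cx=c['cx'],cy=c['cy'],R=R,t=t,img=c['img'])
def proj(c,X):
    p=np.atleast_2d(X)@c['R'].T+c['t']; return np.c_[c['f']*p[:,0]/p[:,2]+c['cx'],c['f']*p[:,1]/p[:,2]+c['cy']]
def ray(c,u,v,z):
    d=c['R'].T@np.array([(u-c['cx'])/c['f'],(v-c['cy'])/c['f'],1]); o=-c['R'].T@c['t']
    return o+d*(z-o[2])/d[2]
E
python3 - <<'E'
from h import *
import pickle
np.set_printoptions(precision=4,suppress=True)
o=get_obs();print(o);print(manip.finger_overhang)
print(Ro.from_quat(o['ee_rot']).as_matrix())
for n in ['side','top','wrist']:
    c=cam(n,n+'0.png');pickle.dump(c,open(n+'0.pkl','wb'));print(n,c['f'],c['cx'],c['cy'],-c['R'].T@c['t'])
E
```

```text
{'clock': 0.0, 'joint_pos': array([ 1.2014,  0.3329, -0.0647,  1.461 ,  0.0216,  1.3499, -0.0885]), 'joint_velocities': array([-0.0014,  0.0002, -0.0008,  0.0008, -0.0011,  0.0003,  0.0005]), 'tau': array([ -0.0011, -62.5444,   0.0485, -39.1606,   0.0163,   0.0098,
        -0.    ]), 'position': array([ 0.2123, -0.5874,  0.2385]), 'ee_rot': array([ 0.4065,  0.5792, -0.406 ,  0.5783]), 'ft_force': array([ 0.517 , -0.2212,  1.0144]), 'torque': array([-0.0178, -0.0107, -0.0039]), 'grip_width': 0.9974978615321755}
0.008
[[-0.0006  0.9405  0.3399]
 [ 0.0014  0.3399 -0.9405]
 [-1.     -0.0001 -0.0015]]
side 485.77273396875427 250.7059247438495 189.43008885156692 [ 0.4935 -0.7968  0.6738]
top 445.0849931182529 259.12667864288807 196.88522795282867 [0.3608 0.0309 1.0134]
wrist 297.90266110512 255.4243069792417 196.5969110449753 [ 0.2752 -0.5649  0.3734]
```

View pics/side0.png

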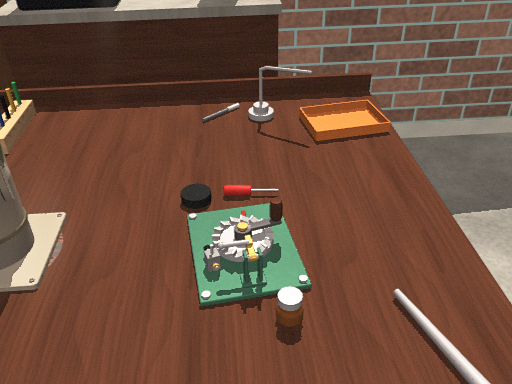

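View pics/top0.png

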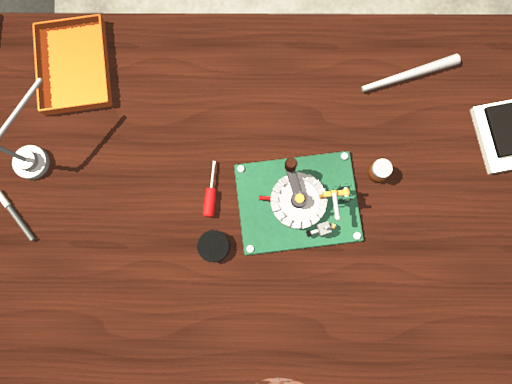

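View pics/wrist0.png

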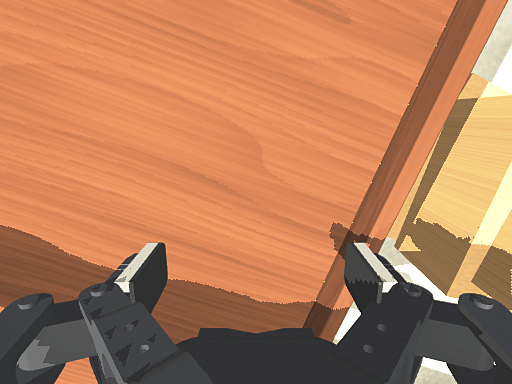

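```bash
python3 - <<'E'
import cv2
a=cv2.imread('pics/top0.png')[140:265,190:400]; cv2.imwrite('pics/topz.png',cv2.resize(a,None,fx=3.8,fy=3.8,interpolation=cv2.INTER_CUBIC))
a=cv2.imread('pics/side0.png')[175:335,170:320]; cv2.imwrite('pics/sidez.png',cv2.resize(a,None,fx=3.7,fy=3.7,interpolation=cv2.INTER_CUBIC))
E
```

```text
(no output)
```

View pics/topz.png

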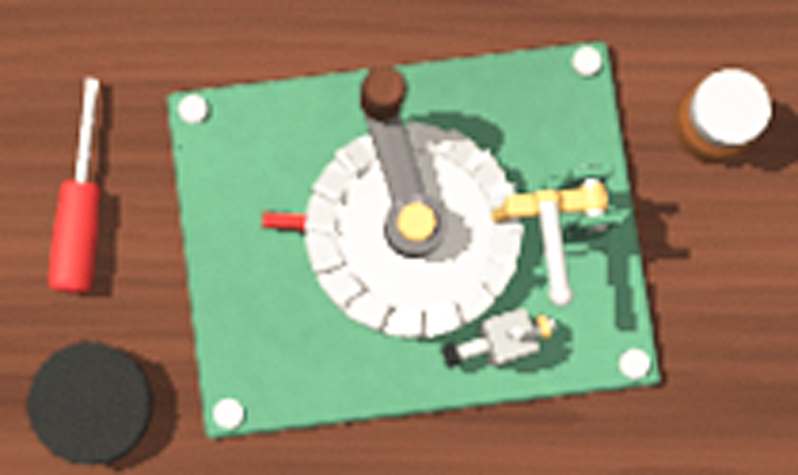

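View pics/sidez.png

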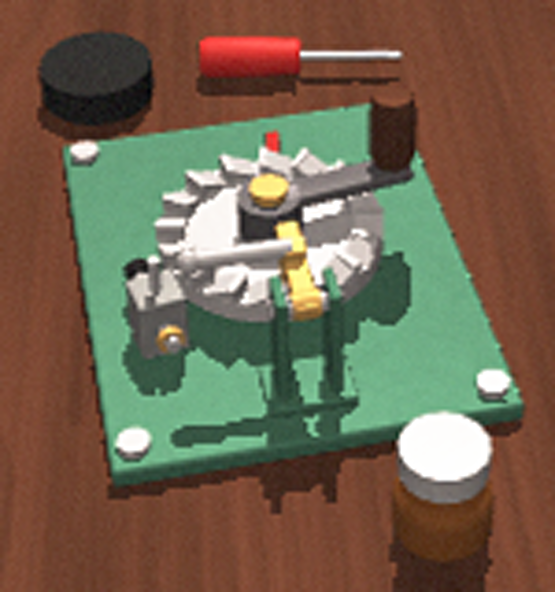

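```bash
cat > fit.py <<'E'
from h import *
import pickle
from scipy.optimize import least_squares
T=pickle.load(open('top0.pkl','rb'));S=pickle.load(open('side0.pkl','rb'))
def tp(u,v): return np.array([190+(u+.5)/3.8-.5,140+(v+.5)/3.8-.5])
def sp(u,v): return np.array([170+(u+.5)/3.7-.5,175+(v+.5)/3.7-.5])
# corners: in plate frame (x,y): top-left img=(+x,+y)
hx,hy=.105,.135
obs=[(T,tp(168,95),'c',(hx,hy)),(T,tp(607,42),'c',(hx,-hy)),(T,tp(660,380),'c',(-hx,-hy)),(T,tp(209,437),'c',(-hx,hy)),
(S,sp(64,150),'c',(-hx,hy)),(S,sp(113,472),'c',(-hx,-hy)),(S,sp(523,407),'c',(hx,-hy)),
(T,tp(414,231),'w',(0,0,.040)),
(T,tp(562,297),'w',(-.053,-.071,.082)),(S,sp(185,258),'w',(-.053,-.071,.082)),
(T,tp(384,85),'k',.107),(S,sp(392,99),'k',.107)]
def W(p,X): c,s=np.cos(p[2]),np.sin(p[2]); return np.array([p[0]+c*X[0]-s*X[1],p[1]+s*X[0]+c*X[1],X[2]])
def res(p):
    r=[]
    for C,uv,k,d in obs:
        if k=='c': X=(d[0]+p[3],d[1]+p[4],.012)
        elif k=='w': X=d
        else: X=(.072*np.cos(p[5]),.072*np.sin(p[5]),d)
        r.append(proj(C,W(p,X))[0]-uv)
    return np.array(r).ravel()
if __name__=='__main__':
    np.set_printoptions(precision=4,suppress=True)
    s=least_squares(res,[.36,-.06,.1,0,0,.2],loss='soft_l1')
    print(s.x); print(res(s.x).reshape(-1,2))
    np.save('p.npy',s.x)
    for n,X in dict(axis=(0,0,.085),knob=(.072*np.cos(s.x[5]),.072*np.sin(s.x[5]),.085),lift=(-.033,-.071,.082),hinge=(-.033,-.1,.07)).items(): print(n,W(s.x,X))
    # bystanders
    print('tin',ray(T,*tp(731,107),.055),'block',ray(T,*tp(90,403),.024))
    im=T['img'].copy()
E
python3 fit.py
```

```text
[ 0.5111 -0.0404  0.1319  0.0012 -0.0006  0.1438]
[[-0.2726 -0.8064]
 [ 0.1798 -0.8016]
 [ 0.4599  0.679 ]
 [-0.7243  0.2241]
 [-0.7457 -1.1739]
 [-0.5472  1.014 ]
 [ 0.9707 -0.1621]
 [-0.236  -0.2844]
 [-0.7882  0.0303]
 [ 0.3915  1.9026]
 [ 0.5537  0.353 ]
 [-0.2895 -0.5352]]
axis [ 0.5111 -0.0404  0.085 ]
knob [ 0.5804 -0.0208  0.085 ]
lift [ 0.4877 -0.1151  0.082 ]
hinge [ 0.4915 -0.1439  0.07  ]
tin [ 0.5826 -0.2229  0.055 ] block [0.4095 0.1468 0.024 ]
```

{"op": "play_rows", "data": {"increments": "0 0 0 0.11;0 0 0 0.105;0 0.024 -0.031 0;0 0.024 -0.031 0;0 0.024 -0.031 0;0 0.024 -0.031 0;0 0.024 -0.031 0;0 0.024 -0.031 0;0 0.024 -0.031 0;0 0.024 -0.031 0;0 0.024 -0.031 0;0 0.024 -0.031 0;0 0.024 -0.031 0;0 0.024 -0.031 0", "hand": 0, "squeeze": 20}}

```text
clock: 1.55
position: [0.4563, -0.1715, 0.2349]
ee_rot: [0.471, 0.529, -0.472, 0.525]
ft_force: [0.8, -0.6, 0.6]
grip_width: 0.495
```

```bash
cat > st.py <<'E'
from h import *
from fit import W
np.set_printoptions(precision=4,suppress=True)
def st():
    o=get_obs();p=np.load('p.npy')[:3];c,s=np.cos(p[2]),np.sin(p[2]);R=Ro.from_quat(o['ee_rot']).as_matrix()
    f=lambda v:np.array([c*v[0]+s*v[1],-s*v[0]+c*v[1]])
    d=o['position']-np.array([p[0],p[1],0])
    print('t %.2f'%o['clock'],'winch tcp mm',np.r_[f(d),d[2]]*1000,'F winch',np.r_[f(o['ft_force']),o['ft_force'][2]],'grip',o['grip_width'],'y_t in winch',f(R[:,1]),'x_t',R[:,0])
    return o,R
if __name__=='__main__': st()
E
python3 st.py
```

```text
t 1.55 winch tcp mm [ -71.5358 -122.743   234.8984] F winch [ 0.7424 -0.7143  0.6085] grip 0.49512896113110993 y_t in winch [ 0.9998 -0.0203] x_t [-0.0058  0.0027 -1.    ]
```

```bash
python3 - <<'E'
from h import *
import pickle
from fit import W
c=cam('wrist','w1.png');pickle.dump(c,open('w1.pkl','wb'));p=np.load('p.npy')
for X in [(-.053,-.071,.082),(-.013,-.071,.082),(-.033,-.1,.07),(0,0,.06),(.072*np.cos(p[5]),.072*np.sin(p[5]),.107)]: print(X,proj(c,W(p,X)))
im=c['img'].copy()
E
```

```text
(-0.053, -0.071, 0.082) [[202.20686307 166.44595636]]
(-0.013, -0.071, 0.082) [[199.31714173 124.23663282]]
(-0.033, -0.1, 0.07) [[232.06743944 143.89975697]]
(0, 0, 0.06) [[131.52056629 111.49851497]]
(np.float64(0.07125674304924982), np.float64(0.010318748471262728), 0.107) [[82.22366637 16.85146491]]
```

View pics/w1.png

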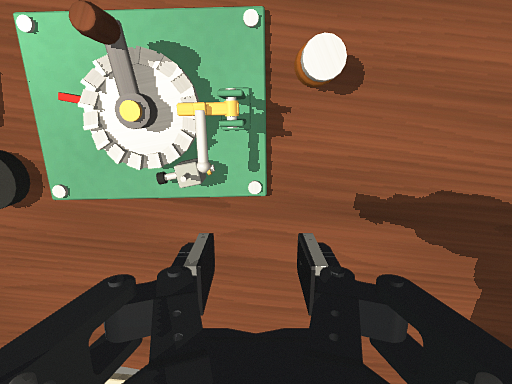

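```bash
python3 - <<'E'
from h import *
import pickle
from fit import W
c=pickle.load(open('w1.pkl','rb'));p=np.load('p.npy')
im=c['img'][60:220,60:290];k=3.4
im=cv2.resize(im,None,fx=k,fy=k,interpolation=cv2.INTER_CUBIC)
def dot(X,col):
    u=proj(c,W(p,X))[0]; q=((u-[60,60]+.5)*k).astype(int); cv2.circle(im,tuple(map(int,q)),3,col,-1)
for x in (-.053,-.033,-.013): dot((x,-.071,.082),(0,0,255))
for x in (-.015,0,.015): dot((x,-.1,.07),(255,0,0))
dot((0,0,.06),(255,0,255))
for sx in(-1,1):
  for sy in (-1,1): dot((sx*.105+p[3],sy*.135+p[4],.012),(0,255,255))
cv2.imwrite('pics/w1z.png',im)
E
```

```text
(no output)
```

View pics/w1z.png

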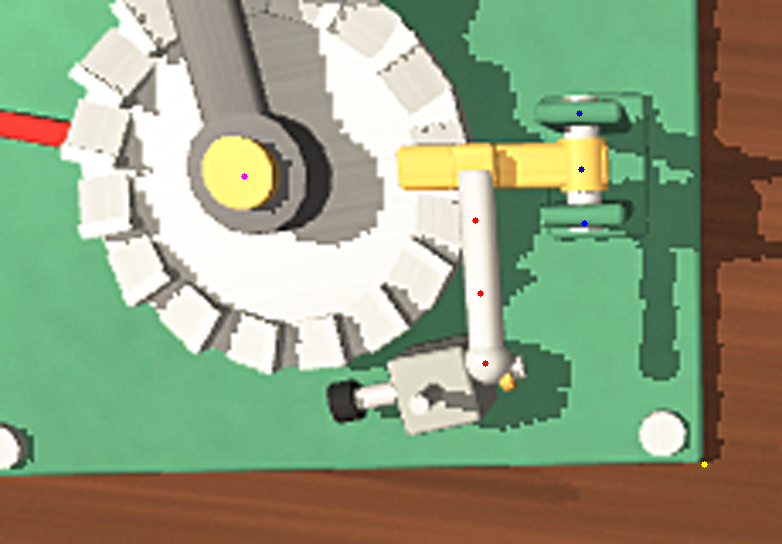

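{"op": "play_rows", "data": {"increments": "0 0 0 -0.02;0.02 0.012 -0.017 0;0.03 0.012 -0.017 0;0.03 0.012 -0.016 0;0.02 0 0 0;0 0 0 0"}}

```text
clock: 2.2
position: [0.4882, -0.1098, 0.1322]
ee_rot: [0.463, 0.536, -0.463, 0.533]
ft_force: [-0.9, -0.4, 0.5]
grip_width: 0.503
```

```bash
python3 st.py; python3 - <<'E'
from h import *
cam('wrist','w2.png')
E
```

```text
t 2.20 winch tcp mm [-31.8569 -65.7882 132.1888] F winch [-0.9619 -0.3027  0.4901] grip 0.5031924365886031 y_t in winch [0.9999 0.0115] x_t [-0.0033  0.0035 -1.    ]
```

View pics/w2.png

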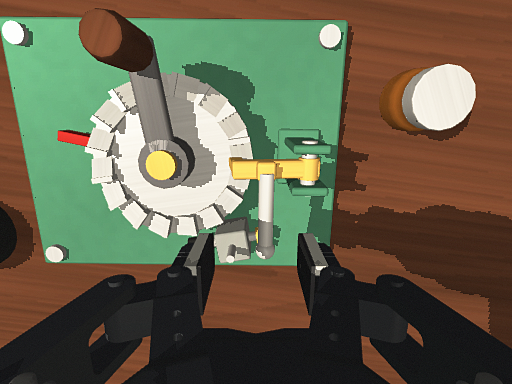

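{"op": "play_rows", "data": {"increments": "0 -0.004 0.007 0;0 0 0 0;0.02 0 0 0;0.018 0 0 0;0.012 0 0 0;0 0 0 0"}}

```text
clock: 2.85
position: [0.4886, -0.1238, 0.0892]
ee_rot: [0.466, 0.53, -0.463, 0.536]
ft_force: [-1.1, 0.4, -0.4]
grip_width: 0.5
```

```bash
python3 st.py; python3 - <<'E'
from h import *
cam('wrist','w3.png')
E
```

```text
t 2.85 winch tcp mm [-33.2633 -79.7216  89.2187] F winch [-1.0008  0.5369 -0.3842] grip 0.5000899300966993 y_t in winch [1.     0.0048] x_t [ 0.0084 -0.0019 -1.    ]
```

View pics/w3.png

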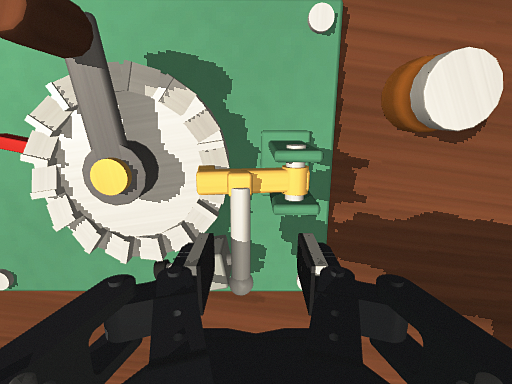

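{"op": "play_rows", "data": {"increments": "0.006 -0.003 -0.006 0;0.006 0 0 0;0 0 0 0;0 0 0 0"}}

```text
clock: 3.3
position: [0.4864, -0.1181, 0.0794]
ee_rot: [0.467, 0.529, -0.463, 0.537]
ft_force: [-1.3, -0.5, 0.4]
grip_width: 0.497
```

```bash
python3 st.py; python3 - <<'E'
from h import *
cam('wrist','w4.png');cam('side','s4.png')
E
```

```text
t 3.30 winch tcp mm [-34.6513 -73.812   79.4405] F winch [-1.3101 -0.3519  0.4282] grip 0.4971624147301597 y_t in winch [0.9999 0.0049] x_t [ 0.0128 -0.0033 -0.9999]
```

View pics/w4.png

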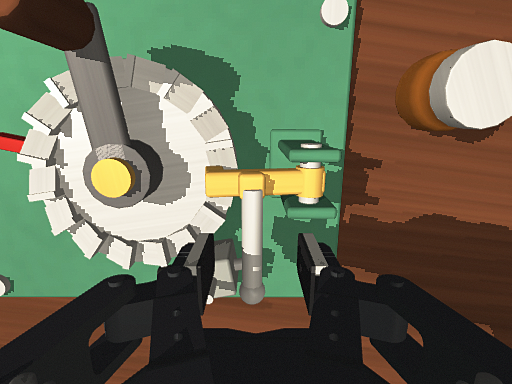

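{"op": "play_rows", "data": {"increments": "0.003 0 0 0;0 0 0 0;0 0 0 0;0 0 0 0;0 0 0 0;0 0 0 0;0 0 0 0;0 0 0 0", "hand": 1, "squeeze": 25}}

```text
clock: 4.2
position: [0.4865, -0.1163, 0.0766]
ee_rot: [0.467, 0.53, -0.462, 0.537]
ft_force: [-0.2, 0.4, -0.2]
grip_width: 0.103
```

```bash
python3 st.py; python3 - <<'E'
from h import *
cam('wrist','w5.png')
E
```

```text
t 4.20 winch tcp mm [-34.3883 -72.0224  76.5885] F winch [-0.1535  0.4436 -0.1561] grip 0.1027989858059551 y_t in winch [0.9999 0.0059] x_t [ 0.012  -0.0012 -0.9999]
```

View pics/w5.png

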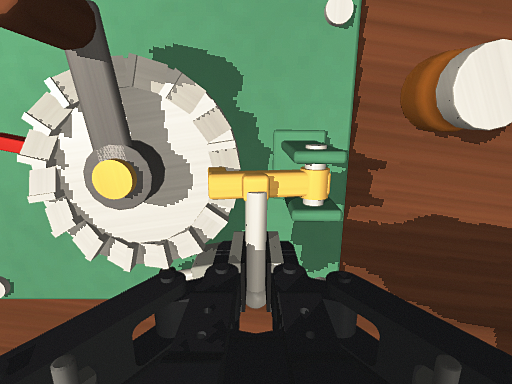

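{"op": "play_rows", "data": {"increments": "-0.0055 0 0.003 0;-0.0045 0 0.004 0;-0.0035 0 0.005 0;-0.0025 0 0.0055 0;0 0 0 0"}}

```text
clock: 4.75
position: [0.4883, -0.13, 0.0939]
ee_rot: [0.467, 0.533, -0.46, 0.535]
ft_force: [2.7, 0.1, -8.3]
grip_width: 0.102
```

```bash
python3 st.py; python3 - <<'E'
from h import *
cam('wrist','w6.png')
E
```

```text
t 4.75 winch tcp mm [-34.4234 -85.7904  93.9261] F winch [ 2.72   -0.2982 -8.3196] grip 0.10150688724977108 y_t in winch [0.9999 0.0095] x_t [ 0.0093  0.0052 -0.9999]
```

View pics/w6.png

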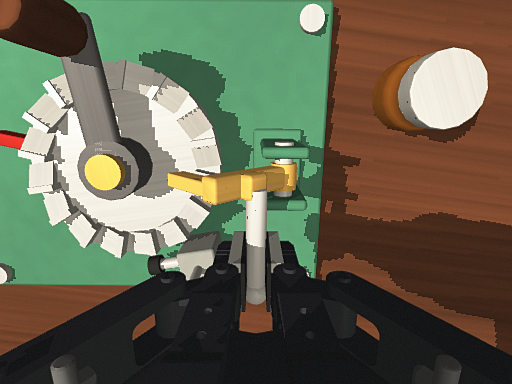

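{"op": "play_rows", "data": {"increments": "0 0 0.0065 0;-0.0005 0 0.006 0;0 0 0.006 0;0.001 0 0.006 0;0 0 0 0"}}

```text
clock: 5.3
position: [0.4914, -0.1514, 0.0954]
ee_rot: [0.467, 0.535, -0.459, 0.535]
ft_force: [0.9, 1.1, -1.6]
grip_width: 0.104
```

```bash
python3 st.py
```

```text
t 5.30 winch tcp mm [ -34.0875 -107.4865   95.4495] F winch [ 1.0232  0.9922 -1.5851] grip 0.10416627215795791 y_t in winch [0.9999 0.0124] x_t [ 0.0071  0.0091 -0.9999]
```

{"op": "play_rows", "data": {"increments": "0.0025 0 0.0055 0;0.0035 0 0.0055 0;0.004 0 0.005 0;0 0 0 0"}}

```text
clock: 5.7
position: [0.4939, -0.1679, 0.0849]
ee_rot: [0.467, 0.535, -0.458, 0.534]
ft_force: [-0.4, 2.7, 0.7]
grip_width: 0.105
```

```bash
python3 st.py; python3 - <<'E'
from h import *
cam('wrist','w7.png')
E
```

```text
t 5.70 winch tcp mm [ -33.8485 -124.0871   84.9314] F winch [-0.0713  2.757   0.6985] grip 0.10502077508308967 y_t in winch [0.9999 0.0128] x_t [ 0.0067  0.0094 -0.9999]
```

View pics/w7.png

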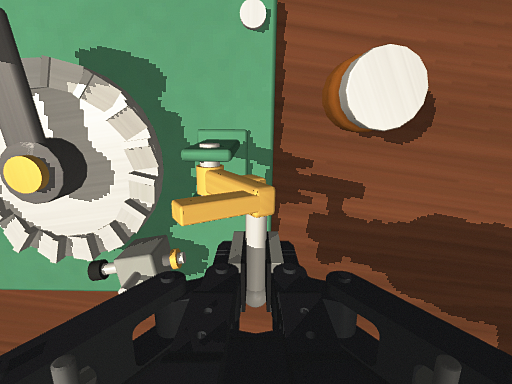

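{"op": "play_rows", "data": {"increments": "0 0 0 0;0 0 0 0;0 0 0 0;0 0 0 0;0 0 0 0;0 0 0 0;0 0 0 0;0 0 0 0", "hand": -0.1}}

```text
clock: 6.55
position: [0.494, -0.17, 0.0856]
ee_rot: [0.466, 0.534, -0.459, 0.535]
ft_force: [-0.9, 0.4, -0.7]
grip_width: 0.55
```

```bash
python3 st.py; python3 - <<'E'
from h import *
cam('wrist','w8.png')
E
```

```text
t 6.55 winch tcp mm [ -33.9674 -126.1841   85.5654] F winch [-0.8624  0.5682 -0.7147] grip 0.5502581485779031 y_t in winch [0.9999 0.0121] x_t [ 0.0079  0.0059 -1.    ]
```

View pics/w8.png

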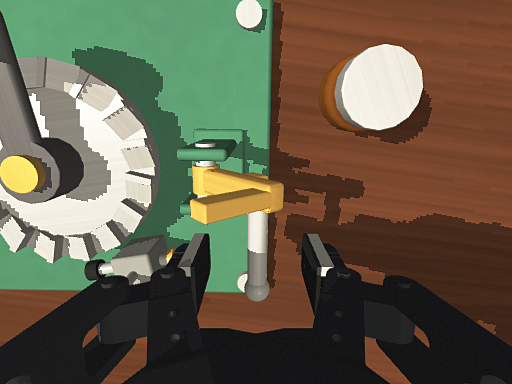

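{"op": "play_rows", "data": {"increments": "-0.03 0 0 0;-0.03 0 0 0;-0.03 0 0 0;0 0.026 -0.034 0;0 0.026 -0.034 0;0 0.026 -0.034 0;0 0.026 -0.034 0;0 0 0 0", "hand": -0.3}}

```text
clock: 7.4
position: [0.5792, -0.0176, 0.1812]
ee_rot: [0.468, 0.532, -0.461, 0.534]
ft_force: [-0.2, 0.5, 0.1]
grip_width: 0.649
```

```bash
python3 st.py; python3 - <<'E'
from h import *
from fit import W
c=cam('wrist','w9.png');cam('top','t9.png');cam('side','s9.png')
p=np.load('p.npy')
print(proj(c,W(p,(.0713,.0103,.107))))
E
```

```text
t 7.40 winch tcp mm [ 70.5023  13.6506 181.1826] F winch [-0.1507  0.4936  0.0734] grip 0.6488439554333395 y_t in winch [0.9999 0.0057] x_t [ 0.0091  0.0065 -0.9999]
[[260.24036105 208.96780788]]
```

View pics/w9.png

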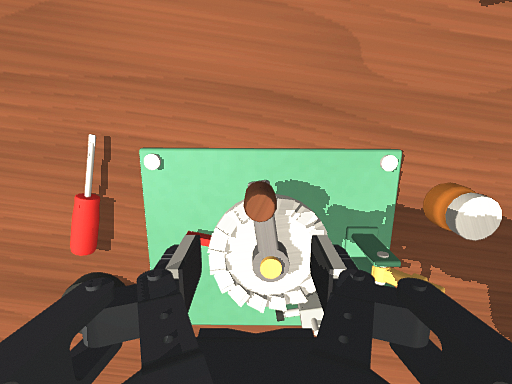

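View pics/s9.png

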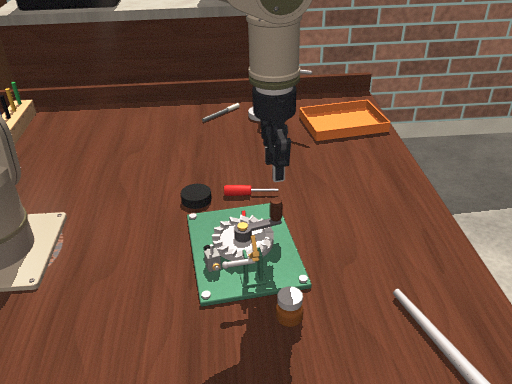

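```bash
python3 - <<'E'
from h import *
from fit import W
p=np.load('p.npy')
c=cam('wrist')
im=cv2.resize(c['img'][150:290,190:330],None,fx=4,fy=4,interpolation=cv2.INTER_CUBIC)
for r,z,cn,col in ((.013,.107,(.0713,.0103),(0,255,255)),(.013,.062,(.0713,.0103),(255,0,0)),(.062,.036,(0,0),(0,255,0))):
    for a in np.arange(0,6.28,.2):
        u=proj(c,W(p,(cn[0]+r*np.cos(a),cn[1]+r*np.sin(a),z)))[0]; q=((u-[190,150]+.5)*4).astype(int); cv2.circle(im,(int(q[0]),int(q[1])),1,col,-1)
cv2.imwrite('pics/w9z.png',im)
E
```

```text
(no output)
```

View pics/w9z.png

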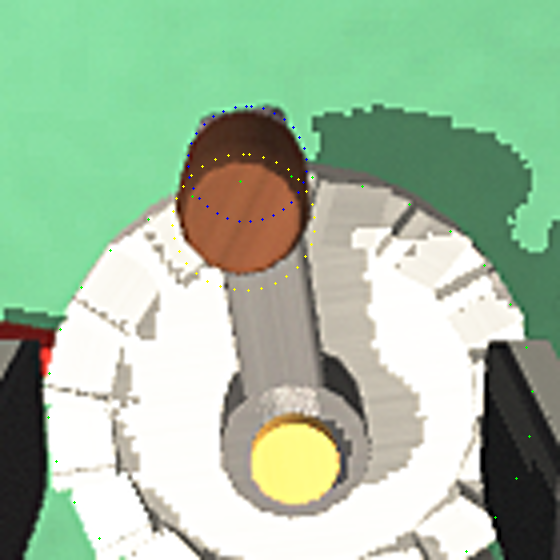

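{"op": "play_rows", "data": {"increments": "0.03 0.001 0.002 0;0.02 0 0 0;0.01 0 0 0;0 0 0 0"}}

```text
clock: 8.0
position: [0.5782, -0.0342, 0.1199]
ee_rot: [0.471, 0.527, -0.467, 0.532]
ft_force: [-0.4, -0.3, 0.6]
grip_width: 0.653
```

```bash
python3 st.py
```

```text
t 8.00 winch tcp mm [ 67.3784  -2.6564 119.8602] F winch [-0.4686 -0.2763  0.5624] grip 0.6526480759754887 y_t in winch [ 0.9999 -0.0119] x_t [ 0.0086 -0.0009 -1.    ]
```

{"op": "play_rows", "data": {"increments": "0 0 0 0;0 0 0 0"}}

```text
clock: 8.2
position: [0.5785, -0.0354, 0.1212]
ee_rot: [0.471, 0.526, -0.468, 0.532]
ft_force: [0.6, 0.2, 0.8]
grip_width: 0.65
```

```bash
python3 st.py
```

```text
t 8.20 winch tcp mm [ 67.4819  -3.8783 121.1828] F winch [0.6299 0.1508 0.78  ] grip 0.6495091506730395 y_t in winch [ 0.9999 -0.0137] x_t [ 0.0096 -0.0014 -1.    ]
```

Settled; correct sideways at this height (tips at ~112, above the knob).

{"op": "play_rows", "data": {"increments": "0 0.004 -0.007 -0.007;0 0 -0.006 -0.007;0 0 0 0;0 0 0 0"}}

```text
clock: 8.6
position: [0.5824, -0.0201, 0.1236]
ee_rot: [0.468, 0.528, -0.463, 0.536]
ft_force: [-0.6, -0.8, 0.9]
grip_width: 0.647
```

```bash
python3 st.py
```

```text
t 8.60 winch tcp mm [ 73.3555  10.7049 123.6434] F winch [-0.6657 -0.6965  0.9118] grip 0.6468820769814336 y_t in winch [0.9999 0.0023] x_t [ 0.0134 -0.0015 -0.9999]
```

{"op": "play_rows", "data": {"increments": "0.015 0 0 0;0.015 -0.001 0 0;0.01 0 0 0;0 0 0 0;0 0 0 0"}}

```text
clock: 9.1
position: [0.5809, -0.0206, 0.0788]
ee_rot: [0.468, 0.529, -0.463, 0.536]
ft_force: [-0.5, 0.6, 0.1]
grip_width: 0.65
```

```bash
python3 st.py;python3 - <<'E'
from h import *
cam('wrist','w10.png')
E
```

```text
t 9.10 winch tcp mm [71.8136 10.47   78.8389] F winch [-0.429   0.6743  0.1354] grip 0.649999242080736 y_t in winch [0.9999 0.0022] x_t [ 0.011  -0.0014 -0.9999]
```

View pics/w10.png

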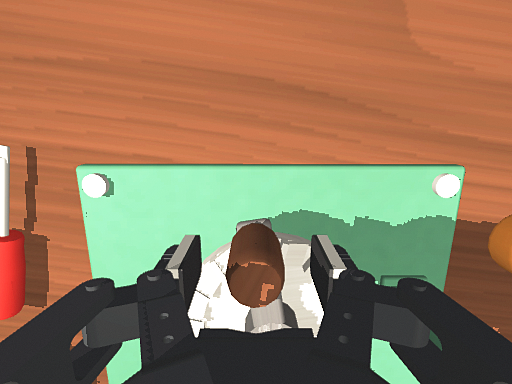

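{"op": "play_rows", "data": {"increments": "0 0 0 0;0 0 0 0;0 0 0 0;0 0 0 0;0 0 0 0;0 0 0 0;0 0 0 0", "hand": 1, "squeeze": 30}}

```text
clock: 9.85
position: [0.5813, -0.0207, 0.0797]
ee_rot: [0.468, 0.529, -0.463, 0.536]
ft_force: [-0.2, 0.4, -2.2]
grip_width: 0.298
```

```bash
python3 st.py
```

```text
t 9.85 winch tcp mm [72.1936 10.3075 79.6981] F winch [-0.1399  0.4331 -2.2341] grip 0.29825447521162674 y_t in winch [0.9999 0.0019] x_t [ 0.0123 -0.0015 -0.9999]
```

{"op": "play_rows", "data": {"increments": "0 -0.0015 -0.0085 0;0 -0.0025 -0.008 0;0 -0.0035 -0.008 0;0 -0.0045 -0.0075 0"}}

```text
clock: 10.25
position: [0.5657, 0.0076, 0.0797]
ee_rot: [0.469, 0.526, -0.464, 0.536]
ft_force: [1.3, -3.7, -0.8]
grip_width: 0.295
```

```bash
cat > nx.py <<'E'
import sys
from st import *
o,R=st();p=np.load('p.npy')[:3];c,s=np.cos(p[2]),np.sin(p[2])
d=o['position'][:2]-p[:2]; w=np.array([c*d[0]+s*d[1],-s*d[0]+c*d[1]])*1000
th=np.arctan2(w[1],w[0]); F=o['ft_force'];f=np.array([c*F[0]+s*F[1],-s*F[0]+c*F[1]])
print('theta %.3f r %.1f  Ft %.1f Fr %.1f'%(th,np.hypot(*w),-f[0]*np.sin(th)+f[1]*np.cos(th),f@w/np.hypot(*w)))
st_=float(sys.argv[1]);q=w
for i in range(1,int(sys.argv[2])+1):
    n=72*np.array([np.cos(th+st_*i),np.sin(th+st_*i)]); e=n-q;q=n
    e3=R.T@np.array([c*e[0]-s*e[1],s*e[0]+c*e[1],79.5-o['position'][2]*1000 if i==1 else 0]); print('%.3f'%(th+st_*i),e3)
E
python3 nx.py .12 6
```

```text
t 10.25 winch tcp mm [60.4774 40.4289 79.6734] F winch [ 0.8119 -3.8658 -0.8193] grip 0.2948738200036604 y_t in winch [ 0.9999 -0.0021] x_t [ 0.0149 -0.0045 -0.9999]
theta 0.589 r 72.7  Ft -3.7 Fr -1.5
0.709 [ 0.049  -5.8561 -6.4516]
0.829 [-0.125  -6.0186 -6.1904]
0.949 [-0.13   -6.7164 -5.4253]
1.069 [-0.1331 -7.3176 -4.5821]
1.189 [-0.1343 -7.8135 -3.673 ]
1.309 [-0.1336 -8.1971 -2.7111]
```

Works: tangential drag −3.7 N as told. Continue.

{"op": "play_rows", "data": {"increments": "0 -0.006 -0.0065 0;0 -0.006 -0.006 0;0 -0.0065 -0.0055 0;0 -0.0075 -0.0045 0;0 -0.008 -0.0035 0;0 -0.008 -0.0025 0"}}

```text
clock: 10.85
position: [0.5168, 0.0316, 0.0796]
ee_rot: [0.468, 0.525, -0.465, 0.538]
ft_force: [2.9, -7.0, -1.2]
grip_width: 0.296
```

```bash
python3 nx.py .1 5
```

```text
t 10.85 winch tcp mm [15.1648 70.5735 79.626 ] F winch [ 1.944  -7.2691 -1.2229] grip 0.29599341470738183 y_t in winch [ 0.9999 -0.0019] x_t [ 0.0164 -0.0076 -0.9998]
theta 1.359 r 72.2  Ft -3.4 Fr -6.7
1.459 [ 0.0072 -7.1448 -0.9648]
1.559 [-0.1142 -7.1833 -0.4289]
1.659 [-0.1074 -7.1903  0.2904]
1.759 [-0.0995 -7.1255  1.0068]
1.859 [-0.0906 -6.9895  1.7132]
```

{"op": "play_rows", "data": {"increments": "0 -0.007 -0.0005 0;0 -0.007 0 0;0 -0.007 0.0005 0;0 -0.007 0.0015 0"}}

```text
clock: 11.25
position: [0.4874, 0.0272, 0.0796]
ee_rot: [0.469, 0.525, -0.464, 0.538]
ft_force: [4.5, -2.7, -2.9]
grip_width: 0.293
```

```bash
python3 nx.py .03 6
```

```text
t 11.25 winch tcp mm [-14.5709  70.1777  79.618 ] F winch [ 4.103  -3.2488 -2.8552] grip 0.29300921908286665 y_t in winch [ 0.9998 -0.0011] x_t [ 0.0192 -0.0073 -0.9998]
theta 1.776 r 71.7  Ft -3.4 Fr -4.0
1.806 [ 0.0802 -2.1758  0.1536]
1.836 [-0.0326 -2.092   0.5365]
1.866 [-0.0317 -2.075   0.599 ]
1.896 [-0.0308 -2.0561  0.661 ]
1.926 [-0.0298 -2.0353  0.7224]
1.956 [-0.0288 -2.0128  0.7831]
```

{"op": "play_rows", "data": {"increments": "0 -0.002 0.0004 0;0 -0.002 0.0005 0"}}

```text
clock: 11.45
position: [0.4829, 0.0255, 0.0797]
ee_rot: [0.469, 0.524, -0.464, 0.539]
ft_force: [6.7, -3.1, -5.4]
grip_width: 0.295
```

```bash
python3 nx.py .02 2
```

```text
t 11.45 winch tcp mm [-19.2308  69.0156  79.6606] F winch [ 6.2314 -4.0029 -5.4039] grip 0.29521339457319756 y_t in winch [ 0.9998 -0.0015] x_t [ 0.0204 -0.0076 -0.9998]
theta 1.843 r 71.6  Ft -4.9 Fr -5.5
1.863 [ 0.1328 -1.4813  0.0591]
1.883 [-0.022  -1.374   0.4303]
```

{"op": "play_rows", "data": {"increments": "0 -0.0015 0.0005 0"}}

```text
clock: 11.55
position: [0.4815, 0.0248, 0.0797]
ee_rot: [0.469, 0.524, -0.464, 0.539]
ft_force: [5.0, -2.4, -4.4]
grip_width: 0.297
```

```bash
python3 nx.py .02 2
```

```text
t 11.55 winch tcp mm [-20.8061  68.4973  79.6654] F winch [ 4.6175 -3.0692 -4.4281] grip 0.2969977011672576 y_t in winch [ 0.9998 -0.0017] x_t [ 0.0209 -0.0076 -0.9998]
theta 1.866 r 71.6  Ft -3.5 Fr -4.3
1.886 [ 0.1362 -1.4964  0.0387]
1.906 [-0.0223 -1.3636  0.4622]
```

{"op": "play_rows", "data": {"increments": "0 -0.0015 0.0005 0"}}

```text
clock: 11.65
position: [0.48, 0.0241, 0.0796]
ee_rot: [0.469, 0.524, -0.463, 0.539]
ft_force: [5.7, -3.5, -3.9]
grip_width: 0.292
```

```bash
python3 nx.py .02 2
```

```text
t 11.65 winch tcp mm [-22.301   68.0521  79.6354] F winch [ 5.2125 -4.2076 -3.8688] grip 0.2917143079514632 y_t in winch [ 0.9998 -0.0017] x_t [ 0.0215 -0.0074 -0.9997]
theta 1.887 r 71.6  Ft -3.6 Fr -5.6
1.907 [ 0.1061 -1.4866  0.0958]
1.927 [-0.0226 -1.3532  0.4918]
```

{"op": "play_rows", "data": {"increments": "0 -0.0015 0.0006 0;0 -0.0015 0.0006 0"}}

```text
clock: 11.85
position: [0.4774, 0.0227, 0.0796]
ee_rot: [0.47, 0.524, -0.463, 0.539]
ft_force: [4.9, -2.3, -4.7]
grip_width: 0.298
```

```bash
python3 nx.py .02 2
```

```text
t 11.85 winch tcp mm [-25.0614  67.012   79.6482] F winch [ 4.5973 -2.9354 -4.7306] grip 0.29836496963789166 y_t in winch [ 0.9998 -0.0018] x_t [ 0.023  -0.0069 -0.9997]
theta 1.929 r 71.5  Ft -3.3 Fr -4.4
1.949 [ 0.1163 -1.5057  0.0932]
1.969 [-0.0237 -1.3317  0.5473]
```

{"op": "play_rows", "data": {"increments": "0 -0.0015 0.0006 0"}}

```text
clock: 11.95
position: [0.4761, 0.022, 0.0796]
ee_rot: [0.47, 0.524, -0.463, 0.539]
ft_force: [6.1, -2.7, -4.5]
grip_width: 0.291
```

```bash
python3 nx.py .02 2;python3 - <<'E'
from h import *
c=cam('side')['img'];cv2.imwrite('pics/s11.png',cv2.resize(c[175:335,170:320],None,fx=3.7,fy=3.7,interpolation=cv2.INTER_CUBIC))
c=cam('top')['img'];cv2.imwrite('pics/t11.png',cv2.resize(c[140:265,190:400],None,fx=3.7,fy=3.7,interpolation=cv2.INTER_CUBIC))
E
```

```text
t 11.95 winch tcp mm [-26.4346  66.4996  79.6287] F winch [ 5.6758 -3.478  -4.4934] grip 0.2910524563373174 y_t in winch [ 0.9997 -0.0019] x_t [ 0.0237 -0.0067 -0.9997]
theta 1.949 r 71.6  Ft -4.0 Fr -5.3
1.969 [ 0.0963 -1.4971  0.1393]
1.989 [-0.0243 -1.3202  0.5745]
```

View pics/s11.png

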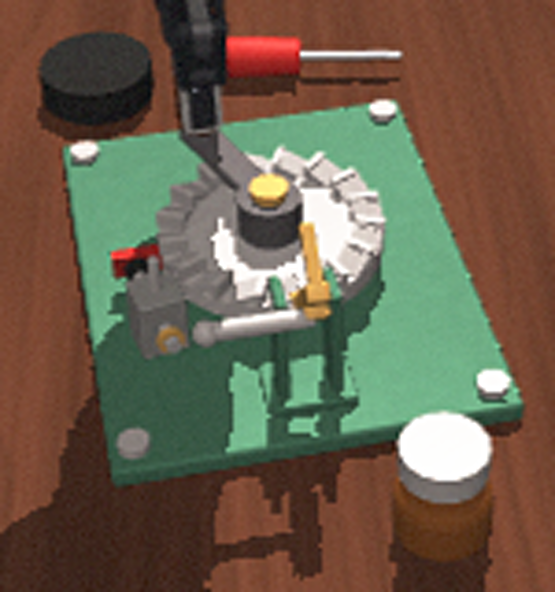

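{"op": "play_rows", "data": {"increments": "0 -0.0012 0.0005 0"}}

```text
clock: 12.15
position: [0.4751, 0.0214, 0.0796]
ee_rot: [0.47, 0.523, -0.463, 0.539]
ft_force: [6.3, -1.8, -4.9]
grip_width: 0.295
```

```bash
python3 nx.py .02 1
```

```text
t 12.15 winch tcp mm [-27.5697  66.0407  79.6347] F winch [ 5.9659 -2.5956 -4.8779] grip 0.29522120682690306 y_t in winch [ 0.9997 -0.0019] x_t [ 0.0242 -0.0066 -0.9997]
theta 1.966 r 71.6  Ft -4.5 Fr -4.7
1.986 [ 0.1018 -1.4934  0.1678]
```

{"op": "play_rows", "data": {"increments": "0 -0.0012 0.0005 0"}}

```text
clock: 12.25
position: [0.4745, 0.0211, 0.0797]
ee_rot: [0.471, 0.523, -0.462, 0.54]
ft_force: [8.8, -1.0, -7.3]
grip_width: 0.293
```

```bash
python3 nx.py .02 1
```

```text
t 12.25 winch tcp mm [-28.201   65.7397  79.6886] F winch [ 8.5467 -2.1369 -7.2579] grip 0.29286568893523635 y_t in winch [ 0.9997 -0.0018] x_t [ 0.0258 -0.006  -0.9996]
theta 1.976 r 71.5  Ft -7.0 Fr -5.3
1.996 [ 0.1527 -1.5055  0.1533]
```

{"op": "play_rows", "data": {"increments": "0 -0.0012 0.0005 0"}}

```text
clock: 12.35
position: [0.4742, 0.0209, 0.0797]
ee_rot: [0.472, 0.523, -0.461, 0.54]
ft_force: [12.0, -0.2, -10.3]
grip_width: 0.295
```

```bash
python3 nx.py .02 1
```

```text
t 12.35 winch tcp mm [-28.5345  65.5965  79.7337] F winch [ 11.8542  -1.7449 -10.3237] grip 0.2953398764962826 y_t in winch [ 0.9996 -0.0015] x_t [ 0.0282 -0.0051 -0.9996]
theta 1.981 r 71.5  Ft -10.2 Fr -6.3
2.001 [ 0.1941 -1.5061  0.1609]
```

{"op": "play_rows", "data": {"increments": "0 0 0 0;0 0 0 0;0 0 0 0"}}

```text
clock: 12.65
position: [0.4743, 0.021, 0.0796]
ee_rot: [0.472, 0.522, -0.461, 0.54]
ft_force: [3.4, -2.6, -3.8]
grip_width: 0.293
```

```bash
python3 nx.py .02 1
```

```text
t 12.65 winch tcp mm [-28.3557  65.6631  79.6281] F winch [ 3.0586 -3.0427 -3.7907] grip 0.29262297562816714 y_t in winch [ 0.9996 -0.0017] x_t [ 0.0295 -0.0048 -0.9996]
theta 1.978 r 71.5  Ft -1.6 Fr -4.0
1.998 [ 0.0862 -1.5077  0.149 ]
```

{"op": "play_rows", "data": {"increments": "0 -0.0012 0.0005 0;0 -0.0012 0.0005 0"}}

```text
clock: 12.85
position: [0.4739, 0.0207, 0.0797]
ee_rot: [0.474, 0.522, -0.459, 0.541]
ft_force: [12.8, -0.9, -12.9]
grip_width: 0.298
```

```bash
python3 nx.py .02 1
```

```text
t 12.85 winch tcp mm [-28.8029  65.4539  79.7287] F winch [ 12.5608  -2.5722 -12.8531] grip 0.29798621556796595 y_t in winch [ 0.9994 -0.0012] x_t [ 0.0344 -0.0028 -0.9994]
theta 1.985 r 71.5  Ft -10.5 Fr -7.4
2.005 [ 0.1787 -1.5158  0.146 ]
```

{"op": "play_rows", "data": {"increments": "0 0 0 0;0 0 0 0;0 0 0 0;0 0 0 0;0 0 0 0;0 0 0 0", "hand": -0.2}}

```text
clock: 13.45
position: [0.472, 0.0228, 0.0796]
ee_rot: [0.473, 0.523, -0.459, 0.541]
ft_force: [0.3, 0.4, 0.5]
grip_width: 0.6
```

```bash
python3 nx.py .02 1;python3 - <<'E'
from h import *
cam('wrist','w12.png')
E
```

```text
t 13.45 winch tcp mm [-30.3902  67.7694  79.5671] F winch [0.3509 0.3739 0.5202] grip 0.6003362397834645 y_t in winch [0.9995 0.001 ] x_t [ 0.0315 -0.0016 -0.9995]
theta 1.992 r 74.3  Ft -0.5 Fr 0.2
2.012 [ 0.0707 -0.3831  2.6742]
```

View pics/w12.png

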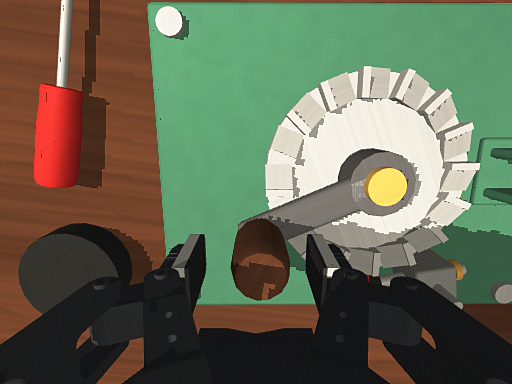

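{"op": "play_rows", "data": {"increments": "-0.01 0 0 0;-0.012 0 0 0;-0.012 0 0 0"}}

```text
clock: 13.8
position: [0.47, 0.023, 0.1149]
ee_rot: [0.472, 0.524, -0.459, 0.54]
ft_force: [0.3, 0.3, -0.2]
grip_width: 0.598
```

```bash
python3 st.py
```

```text
t 13.80 winch tcp mm [-32.3746  68.2378 114.8822] F winch [ 0.3102  0.2991 -0.2308] grip 0.5984789077471017 y_t in winch [0.9996 0.0013] x_t [ 0.0288 -0.001  -0.9996]
```

{"op": "play_rows", "data": {"increments": "-0.015 0 0 0;-0.02 0 0 0;-0.03 0 0 0;-0.03 0 0 0;-0.03 0 0 0;0 0 0 0;0 0 0 0"}}

```text
clock: 14.5
position: [0.4667, 0.0241, 0.2546]
ee_rot: [0.474, 0.522, -0.457, 0.543]
ft_force: [0.3, -0.3, 0.3]
grip_width: 0.599
```

```bash
python3 st.py;python3 - <<'E'
from h import *
c=cam('side')['img'];cv2.imwrite('pics/s13.png',cv2.resize(c[175:335,170:320],None,fx=3.7,fy=3.7,interpolation=cv2.INTER_CUBIC))
c=cam('top')['img'];cv2.imwrite('pics/t13.png',cv2.resize(c[140:265,190:400],None,fx=3.7,fy=3.7,interpolation=cv2.INTER_CUBIC))
cam('wrist','w13.png')
E
```

```text
t 14.50 winch tcp mm [-35.5431  69.7429 254.583 ] F winch [ 0.2416 -0.3598  0.2638] grip 0.598859083148232 y_t in winch [0.9993 0.0027] x_t [ 0.0385 -0.0019 -0.9993]
```

View pics/s13.png

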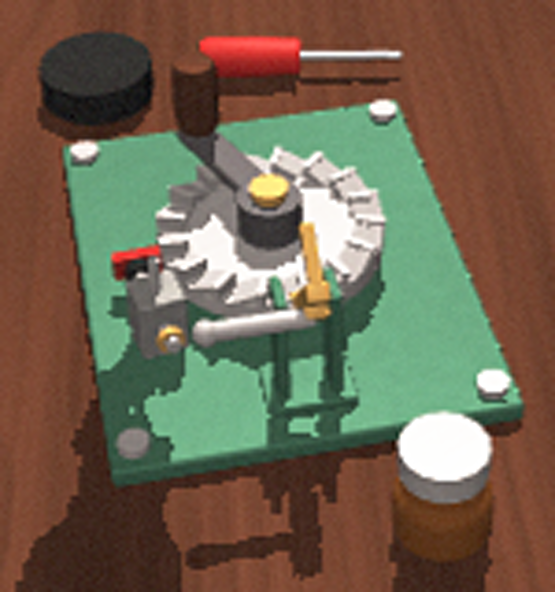

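View pics/w13.png

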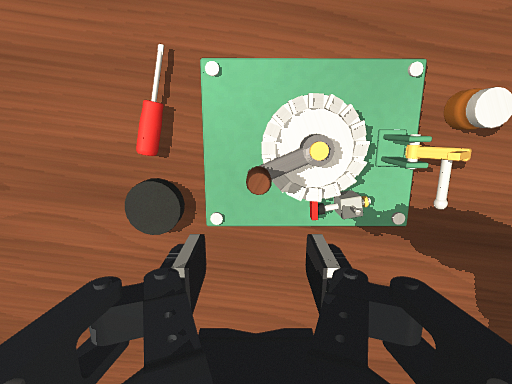

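```bash
python3 - <<'E'
from h import *
from fit import W
p=np.load('p.npy')
c=cam('wrist')
k=6
im=cv2.resize(c['img'][150:230,230:360],None,fx=k,fy=k,interpolation=cv2.INTER_CUBIC)
for th,col in ((1.966,(0,255,255)),(1.985,(255,0,0))):
  for a in np.arange(0,6.28,.3):
    u=proj(c,W(p,(.0715*np.cos(th)+.012*np.cos(a),.0715*np.sin(th)+.012*np.sin(a),.107)))[0]; q=((u-[230,150]+.5)*k).astype(int); cv2.circle(im,(int(q[0]),int(q[1])),1,col,-1)
cv2.imwrite('pics/w14.png',im)
E
```

```text
(no output)
```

View pics/w14.png

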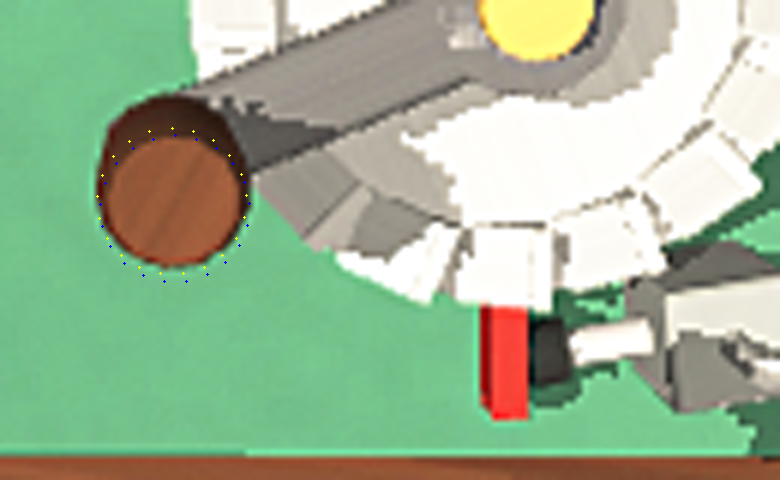

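{"op": "play_rows", "data": {"increments": "0 0.018 0.0015 0;0 0.018 0.0015 0;0 0 0 0;0.02 0 0 0;0.03 0 0 0;0.03 0 0 0;0.02 0 0 0;0 0 0 0;0 0 0 0", "hand": 1, "squeeze": 20}}

```text
clock: 15.6
position: [0.5006, 0.0258, 0.1457]
ee_rot: [0.47, 0.526, -0.459, 0.539]
ft_force: [-0.2, 0.3, 1.4]
grip_width: -0.002
```

```bash
python3 st.py
```

```text
t 15.60 winch tcp mm [ -1.6888  67.0088 145.7494] F winch [-0.1125  0.2995  1.3663] grip -0.0015579532853723837 y_t in winch [0.9997 0.004 ] x_t [ 0.0241 -0.0001 -0.9997]
```

{"op": "play_rows", "data": {"increments": "0 0.009 0 0;0 0 0 0;0.015 0 0 0;0.015 0 0 0;0 0 0 0;0 0 0 0"}}

```text
clock: 16.2
position: [0.5132, 0.0272, 0.1179]
ee_rot: [0.472, 0.525, -0.458, 0.541]
ft_force: [-0.0, -0.1, 0.6]
grip_width: 0.004
```

```bash
python3 st.py;python3 - <<'E'
from h import *
cam('wrist','w15.png')
E
```

```text
t 16.20 winch tcp mm [ 11.0009  66.7743 117.853 ] F winch [-0.0328 -0.0626  0.6434] grip 0.00427523708494971 y_t in winch [0.9996 0.0037] x_t [ 0.0298 -0.0004 -0.9996]
```

View pics/w15.png

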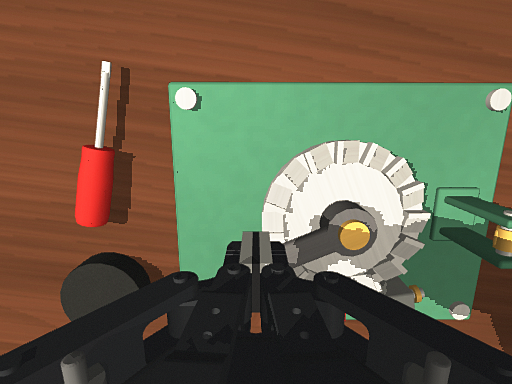

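{"op": "play_rows", "data": {"increments": "0.012 0 0 0;0.011 0 0 0;0 0 0 0;0 0 0 0"}}

```text
clock: 16.65
position: [0.5142, 0.0271, 0.0935]
ee_rot: [0.472, 0.524, -0.458, 0.541]
ft_force: [0.0, -0.7, -0.1]
grip_width: -0.003
```

```bash
python3 st.py
```

```text
t 16.65 winch tcp mm [11.997  66.5248 93.5248] F winch [-0.0726 -0.6652 -0.1068] grip -0.0032320267282277167 y_t in winch [0.9995 0.0035] x_t [ 0.0308 -0.0006 -0.9995]
```

{"op": "play_rows", "data": {"increments": "0 -0.004 0 0;0 -0.004 0 0;0 -0.003 0 0;0 0 0 0;0 0 0 0"}}

```text
clock: 17.15
position: [0.5025, 0.0255, 0.0939]
ee_rot: [0.472, 0.524, -0.458, 0.541]
ft_force: [-0.6, -0.5, -0.2]
grip_width: 0.002
```

```bash
python3 st.py
```

```text
t 17.15 winch tcp mm [ 0.186  66.4209 93.9092] F winch [-0.6967 -0.371  -0.2186] grip 0.0023429154493946843 y_t in winch [0.9995 0.0034] x_t [ 0.0319 -0.0009 -0.9995]
```

{"op": "play_rows", "data": {"increments": "0 -0.0015 0 0;0 -0.001 0 0"}}

```text
clock: 17.35
position: [0.5002, 0.0251, 0.094]
ee_rot: [0.472, 0.524, -0.458, 0.541]
ft_force: [0.3, 0.1, 0.7]
grip_width: -0.002
```

```bash
python3 st.py
```

```text
t 17.35 winch tcp mm [-2.2034 66.3975 94.0497] F winch [0.2957 0.0712 0.7428] grip -0.0024586074821059396 y_t in winch [0.9995 0.0034] x_t [ 0.0323 -0.0009 -0.9995]
```

{"op": "play_rows", "data": {"increments": "0 -0.001 0 0"}}

```text
clock: 17.45
position: [0.4992, 0.025, 0.0941]
ee_rot: [0.472, 0.524, -0.458, 0.541]
ft_force: [1.6, 0.4, -0.3]
grip_width: -0.003
```

```bash
python3 st.py
```

```text
t 17.45 winch tcp mm [-3.1952 66.3779 94.0661] F winch [ 1.6469  0.1521 -0.2946] grip -0.0027440112706781767 y_t in winch [0.9995 0.0034] x_t [ 0.0325 -0.0009 -0.9995]
```

{"op": "play_rows", "data": {"increments": "0 -0.001 0 0"}}

```text
clock: 17.55
position: [0.4989, 0.025, 0.0943]
ee_rot: [0.473, 0.523, -0.457, 0.542]
ft_force: [5.8, 0.6, -4.8]
grip_width: -0.003
```

```bash
python3 st.py
```

```text
t 17.55 winch tcp mm [-3.4665 66.3954 94.2877] F winch [ 5.8542 -0.1519 -4.7766] grip -0.0032785705024949716 y_t in winch [0.9994 0.0035] x_t [ 0.0344 -0.0005 -0.9994]
```

{"op": "play_rows", "data": {"increments": "0 -0.0007 0 0"}}

```text
clock: 17.65
position: [0.4989, 0.025, 0.0945]
ee_rot: [0.473, 0.523, -0.457, 0.542]
ft_force: [4.6, 0.4, -2.4]
grip_width: -0.0
```

```bash
python3 st.py
```

```text
t 17.65 winch tcp mm [-3.4371 66.4754 94.4649] F winch [ 4.6533 -0.2018 -2.3793] grip -0.0001455264077052141 y_t in winch [0.9994 0.0035] x_t [ 0.0361 -0.     -0.9993]
```

{"op": "play_rows", "data": {"increments": "0 -0.0012 0 0"}}

```text
clock: 17.75
position: [0.4986, 0.0251, 0.0947]
ee_rot: [0.474, 0.523, -0.456, 0.543]
ft_force: [6.9, 1.6, -5.0]
grip_width: -0.002
```

```bash
python3 st.py
```

```text
t 17.75 winch tcp mm [-3.7316 66.5277 94.6766] F winch [ 7.0322  0.6659 -4.9912] grip -0.001995929006585984 y_t in winch [0.9993 0.0036] x_t [ 0.0382  0.0005 -0.9993]
```

Ft ≈ 6.5 N, so about 2.8 N on the dog, below what the drag can hold. Withdraw slowly.

{"op": "play_rows", "data": {"increments": "0 0.0002 0 0;0 0.0004 0 0;0 0.0006 0 0;0 0.001 0 0;0 0.002 0 0;0 0.005 0 0;0 0.008 0 0;0 0 0 0"}}

```text
clock: 18.55
position: [0.5163, 0.0273, 0.0951]
ee_rot: [0.473, 0.523, -0.457, 0.542]
ft_force: [-0.5, -0.0, 0.2]
grip_width: -0.001
```

```bash
python3 st.py
```

```text
t 18.55 winch tcp mm [14.078  66.4764 95.0879] F winch [-0.5229  0.037   0.1972] grip -0.0014409020855179623 y_t in winch [0.9993 0.0034] x_t [ 0.0363 -0.     -0.9993]
```

{"op": "play_rows", "data": {"increments": "-0.02 0 0 0;-0.03 0 0 0;-0.03 0 0 0;-0.03 0 0 0;-0.03 0 0 0;0 0 0 0;0 0 0 0;0 0 0 0;0 0 0 0"}}

```text
clock: 19.45
position: [0.5106, 0.028, 0.2377]
ee_rot: [0.472, 0.525, -0.457, 0.541]
ft_force: [0.6, -0.4, 0.2]
grip_width: -0.001
```

```bash
python3 st.py;python3 - <<'E'
from h import *
c=cam('side')['img'];cv2.imwrite('pics/s16.png',cv2.resize(c[175:335,170:320],None,fx=3.7,fy=3.7,interpolation=cv2.INTER_CUBIC))
cam('wrist','w16.png')
E
```

```text
t 19.45 winch tcp mm [  8.5251  67.8699 237.6931] F winch [ 0.5279 -0.4241  0.1987] grip -0.000807981907550154 y_t in winch [0.9995 0.0048] x_t [ 0.0309  0.0017 -0.9995]
```

View pics/s16.png

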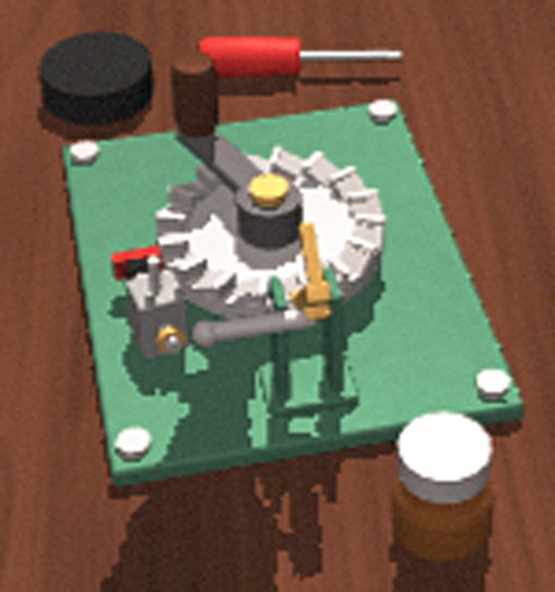

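View pics/w16.png

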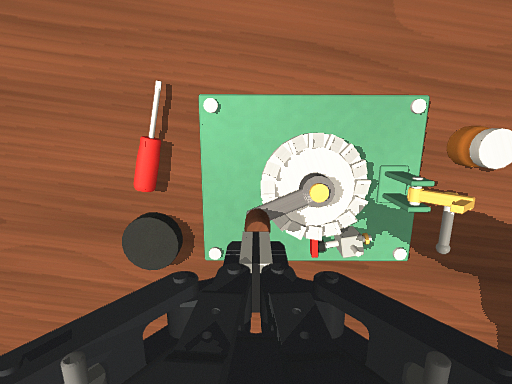

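The dog (315,247) sits against the buffer. The pawl lies back at right (440,200), the other items haven't moved, and the gripper is clear.

```bash
python3 -c "
from workcell import workorder
print(workorder.hand_in())"
```

```text
the job is handed in; nothing more can be done
None
```

The winch is let right off and the job is handed in, at about 19.5 s of the 62 s allowed. `hand_in` gave no verdict.

- **Pawl:** I gripped the lift bar, swung it over to about 2.0 rad and released it. It settled onto its rest by itself, and the last pictures still show it laid back.
- **Wheel:** I turned the crank by the knob from about 0.14 rad. The drag was about 3.5 N, and I felt the buffer at about 1.97 rad. The hardest press put an estimated 7 N on the buffer, against the 25 N limit.
- **Second push:** After letting go I wasn't sure the buffer's recoil had left enough contact force. I nudged the knob gently again with closed fingers, which put an estimated 2.8 N on the dog. The drag can hold that, so I drew back slowly.
- **Last checks:** In the last pictures the dog rests on the buffer, the gripper is about 0.13 m above the knob, and the block, jar and screwdriver look unmoved. The wrist force was about zero.
- **Not checked:** The force left on the buffer is inferred from the wrist readings and the drag. I couldn't measure it directly.
- **What disagreed:** Some moves didn't land where commanded, with up to about 16 mm of sideways drift on one descent. I corrected these before each grasp. The tool also tilted about 2 degrees during the work.

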